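# Finish the dish pile and hold the carousel's index pin out

### The job

Take the two lidded dishes standing on the bench and stack them squarely, level and lid up, on the single dish that already sits on the front station of the dish carousel, in either order. Then take the black knob of the carousel's spring-loaded index pin, pull it straight up all the way to its stop and keep holding it there so that I can turn the carousel: finish while still holding the pin fully out. Do not turn the carousel yourself, and leave everything else where it is.

Things in the scene. Friction and masses are not known exactly. Their poses are not given: they have to be found in the camera images.
- feeder: dish carousel, fixed: white base 340 dia x 16; on it an aluminium disc 270 dia, top 50 above the bench, with a hub 36 dia up to 74 and three dish stations (rims 70 outer dia, 3 high) 80 from the centre. Origin on the bench under the disc's centre, z up; -x axis points (roughly at the robot) to the front station, the others lie 60 deg either side of +x
- carousel (a joint): turn of the disc, rad, 0 at the start, growing anticlockwise from above; locked to about 0.01 rad by the index pin while the pin is in its hole, turns freely but stiffly when the pin is out
- station (a point): centre of the front station, on the disc's top surface, 50 above the bench
- index_pin (a joint): lift of the spring-loaded index pin, m: 0 seated in the disc's hole, 0.014 at its upper stop; the tip clears the disc above 0.009. The spring pulls back with about 7 N at 0 and 15 N at the stop; let go, it snaps back
- pin_knob (a point): middle of the gripping belt (28 dia, 13 tall) of the pin's round black knob, 113.5 above the bench when seated; moves with the pin. The knob is 27 tall, from 17.5 below to 9.5 above this point, narrower under the belt; its axis is vertical. It stands over a steel bracket (30 wide, top 76 above the bench, 18 dia sleeve up to 94) at the disc's rim, 122 from the carousel's centre
- dish_low: round lidded culture dish, straw-coloured gel under a clear lid, 60 dia x 15 tall, about 30 g, sitting in the front station; origin under its centre, z up
- dish_a: same kind of dish, 60 dia x 15 tall, on the bench, outside the carousel; origin under its centre, z up
- dish_b: the second dish on the bench, same kind, 60 dia x 15 tall; origin under its centre, z up
- full_low: lower of two dishes already stacked on another station of the disc, same kind; leave alone
- full_top: upper of those two dishes; leave alone
- objective_tin: upright black and grey cylindrical objective tin, 45 dia x 56 tall, standing on the bench; origin under its centre; leave alone
- beaker: small glass cup, 50 dia x 55 tall, on the bench; origin under its centre; leave alone
- slide_box: flat white and grey slide box, 104 x 89 x 34, on the bench; leave alone
- wash_bottle: white bottle with a cap, 48 dia x 125 tall, on the bench; leave alone
- marker: fat white marker with black cap, 136 long, 15 thick, lying on the bench; leave alone
Not all that is in view belongs to the job. What is shaped like the dish_a but red is not meant. What is shaped like the dish_b but orange is not meant.

How it is judged (in metres and radians):
On the way:
1. the two dishes are stacked squarely on the dish in the front station, let go and at rest, the index pin still seated (horizontal distance between dish_low and station below 0.006 m and z of dish_low in the frame of station between -0.003 and 0.003 m and ((horizontal distance between each of dish_a, dish_b and dish_low below 0.006 m and z of dish_a in the frame of dish_low between 0.012 and 0.018 m and angle between each of dish_a, dish_b's own z axis and vertical below 0.08 rad and z of dish_b in the frame of dish_low between 0.027 and 0.033 m) or (horizontal distance between each of dish_b, dish_a and dish_low below 0.006 m and z of dish_b in the frame of dish_low between 0.012 and 0.018 m and angle between each of dish_b, dish_a's own z axis and vertical below 0.08 rad and z of dish_a in the frame of dish_low between 0.027 and 0.033 m)) and contact force between the fingers and dish_a below 0.1 N and contact force between the fingers and dish_b below 0.1 N and contact force between the fingers and dish_low below 0.1 N and linear speed of each of dish_a, dish_b below 0.02 m/s and value of joint index_pin below 0.003 m), for 0.2 s.
At the end, for the whole second after the job is handed in: The gripper holds the index pin's knob with the pin lifted at least 11.5 mm of its 14 mm travel; the two dishes stand level on the dish in the front station as a pile of three, each centred within 6 mm of the lowest, untouched and at rest; the disc is within 0.06 rad of its start (value of joint index_pin between 0.0115 and 0.03 m and contact force between the fingers and index_pin above 3 N and value of joint carousel between -0.06 and 0.06 rad and horizontal distance between dish_low and station below 0.006 m and z of dish_low in the frame of station between -0.003 and 0.003 m and ((horizontal distance between each of dish_a, dish_b and dish_low below 0.006 m and z of dish_a in the frame of dish_low between 0.012 and 0.018 m and angle between each of dish_a, dish_b's own z axis and vertical below 0.08 rad and z of dish_b in the frame of dish_low between 0.027 and 0.033 m) or (horizontal distance between each of dish_b, dish_a and dish_low below 0.006 m and z of dish_b in the frame of dish_low between 0.012 and 0.018 m and angle between each of dish_b, dish_a's own z axis and vertical below 0.08 rad and z of dish_a in the frame of dish_low between 0.027 and 0.033 m)) and contact force between the fingers and dish_a below 0.1 N and contact force between the fingers and dish_b below 0.1 N and contact force between the fingers and dish_low below 0.1 N and linear speed of each of dish_a, dish_b below 0.02 m/s); the arm keeps its last pose, push and grip.
It fails at once if a dish is tipped by more than 40 degrees (angle between any of dish_a, dish_b, dish_low's own z axis and vertical above 0.7 rad).
It fails at once if another thing on the bench or the other pile is shoved by more than 30 mm or knocked over (distance of any of full_low, full_top, objective_tin, beaker, slide_box, wash_bottle, marker from where it was at the start of the episode above 0.03 m or angle between any of full_low, full_top, objective_tin, beaker, slide_box, wash_bottle, marker's own z axis and vertical above 0.5 rad).
It also fails if it takes over 64 s, if anything falls off the work surface, if the arm or the gripper's body presses on something with over 40 N, if the wrist force passes 120 N, or if a joint passes its speed limit or range.

### The arm

A 6-joint arm with a two-finger parallel gripper is mounted at the origin on the work surface. World frame = base frame: x ahead of the robot, y to its left, z up, the work surface at z = 0. Lengths are in m, angles in degrees, forces in N, time in s.
With the tool pointing down it reaches from about 0.4 to 0.825 m from the base axis. Payload 7 kg.
Tool frame: the origin (TCP) lies on the centre line of the jaws, within the pads' length; the fingertips stand 17 mm ahead of it and the grasp point (between the pads) lies 2 mm behind it (robot.tip_reach is the distance from the TCP to the fingertips, in m); z points along the fingers, y is the line along which they close (so a half turn about z gives the same grasp; the last joint's range is limited). The gripper opens to 88 mm and grips with 3 to 60 N. Pads are 19 mm wide; open, the fingers measure 130 mm over their backs; the gripper's body (78 mm by 193 mm) begins 47 mm behind the grasp point.
Start: joints at [-60.499, 20.546, 0.682, 0, -70.136, -16.507], TCP at [0.152, -0.658, 0.244] pointing down, gripper open.
Joint ranges: [-176.03, 176.03], [-82.01, 121.73], [-58.28, 71.71], [-173.87, 95.51], [-174.79, -0.11], [-173.66, 173.66]. Speed limits (degrees/s): [136.94, 136.94, 172.46, 180, 180, 180].

### API

Orientations are given as [roll, pitch, yaw] about the fixed x, y, z axes, in that order (R = Rz(yaw) Ry(pitch) Rx(roll)).
In Python, from station import robot gives the robot as it stands.
- The arm moves only by the tool carry_out, never from a script. Its argument "commands" is a list of rows, each a list of 7 numbers: the opening, from 0 (shut) to 1 (fully open), then the shift along the tool's x, y, z in m, then the turn, a rotation vector about the tool's x, y, z in degrees. A call has 1 to 20 rows; each row shifts and turns the commanded pose from where the row before left it, along the tool's axes as they then stand; what a row does not reach is not made up. A row lasts 1/10 s, in which the tool goes at most 50 mm and 8.59 degrees, less where a joint would pass 70% of its speed; a pose out of reach is approached as far as the arm can. A call is refused whole if a number of a shift passes 0.05 or a number of a turn 8.59, either way. A call with a gripper value outside its range is refused whole. The fingers move at their own pace and stop on an object; "grip_force" is the grip in N (left out, the last holds). Time passes only in rows, so rows that do not move let the fingers close. It gives the time, the measured TCP pose, the force, the opening and the grip force at its end, in the units of the state.
- robot.observe(): the state, without advancing time (a new reading comes with each control period).
- robot.snapshot(name): name is "side" or "top"; returns a dict with "img" (480x640x3 uint8, red, green, blue), "range_z" (480x640 float32, m along the optical axis (not along the pixel's ray), 0 where there is no reading), "fovy" (degrees; the focal length in pixels is half the picture's height over the tangent of half this angle, whatever the lens; pixels are square), "cx", "cy" (the principal point, pixels), "R" (3x3) and "t" (3): a world point X has camera coordinates R X + t. Camera axes: x right, y down, z forward; pixel columns grow to the right and rows downward; lengths in m; the calibration is good to about 2 mm. A picture is of the moment at which its call begins.
- robot.sign_off(): hands the job in; it is judged then, once.
Trained networks look in a picture, given as the dict that the camera call returned (one of the last four; its "shot" number tells which), for a name from the list of things; names that differ only in an ending like _2 or _b are one class to them, and where a whole thing is asked for, a point or a joint stands for the part that bears it (a point fixed in the world has none). Each returns a list of dicts, best first, with "confidence" (0 to 1); they miss things now and then, are a little off and sometimes report something else, mostly with a low value. They report only what shows in the picture. A call takes as long as a camera call. They do not tell look-alikes from the thing itself.
- robot.outline_of(thing, picture): "pixels" (480x640 bool, what is visible of it).
- robot.tip_of(thing, picture): "location" ([x, y, z] in m, in world coordinates, good to about 4 mm: a listed point, or the origin of a listed thing).
The state is a dict: "clock": time; "qpos": joint angles; "qd": joint speeds; "joint_efforts": joint torques, N m; "ee_pos": TCP position; "eef_rot": TCP orientation; "contact_force": force on the tool from outside, world axes, zero at the start; "ft_torque": the same for the moment, N m; "gripper_width": opening from 0.0 (shut) to 1.0 (fully open); "grasp_force": force on a finger pad.
Only numpy, scipy, OpenCV 4.12 (cv2) and the standard library are available. Lean on these libraries where they do the work, as an engineer would, in place of code of your own. Each camera call takes 0.05 s, during which the arm holds its last target. There are 200 camera calls.

## Working session

There is one attempt and no reset: what is moved stays moved. The work goes in short steps, Python scripts to look and compute and a tool call to move; the robot and the scene stay as the last step left them, time stands still between calls to the robot, and variables do not carry over. Pictures are saved under pics/ and viewed, at most 10 in all, crops included, and the job is handed in when it is done.

Besides the shell and the picture viewer there is one more tool, called as name(argument=value, ...), one argument or row to a line, values as JSON. carry_out: Moves the arm, as the interface text tells. Its arguments: {"type":"object","properties":{"commands":{"type":"array"},"grip_force":{"type":"number"}},"required":["commands"]}

```bash
mkdir -p pics
cat > h.py <<'E'
import numpy as np, cv2
from station import robot
def save(p,n): cv2.imwrite(f'pics/{n}.png',p['img'][:,:,::-1])
def f(p): return 240/np.tan(np.radians(p['fovy'])/2)
def world(p,u,v,d): 
    F=f(p); c=np.stack([(u-p['cx'])/F*d,(v-p['cy'])/F*d,d],-1); return (c-p['t'])@p['R']
def proj(p,X):
    c=p['R']@np.array(X)+p['t']; F=f(p); return (p['cx']+F*c[0]/c[2],p['cy']+F*c[1]/c[2])
def cloud(p):
    v,u=np.mgrid[0:480,0:640]; return world(p,u,v,p['range_z'])
E
python3 - <<'E'
from h import *
print(robot.observe())
for n in('top','side'):
    p=robot.snapshot(n); save(p,n+'0'); np.savez(n+'0.npz',**p)
    print(n,p['fovy'],'campos',-p['R'].T@p['t'])
    for t in ['dish_a','dish_low','pin_knob','station','feeder','full_top','objective_tin','beaker','wash_bottle','slide_box','marker']:
        try:
            for r in robot.tip_of(t,p)[:5]: print(t,np.round(r['location'],4),round(r['confidence'],2),np.round(proj(p,r['location'])))
        except Exception as e: print(t,e)
E
```

```text
{'clock': 0.0, 'qpos': array([-6.04970075e+01,  2.05911027e+01,  6.34189535e-01, -2.15565424e-02,
       -7.01357424e+01, -1.65053458e+01]), 'qd': array([-0.05194798, -0.0076446 , -0.05506449,  0.05716411, -0.05590151,
       -0.01453646]), 'joint_efforts': array([-2.16271983e-04, -5.82713413e+01,  2.93057799e+01,  6.99729100e+00,
        6.75010946e-03, -1.94868935e-04]), 'ee_pos': array([ 0.15167769, -0.65726343,  0.24262506]), 'eef_rot': array([ 1.79905405e+02, -6.89710368e-03, -1.67009689e+02]), 'contact_force': array([ 0.41449875, -0.39214977,  0.41131296]), 'ft_torque': array([ 0.0383109 , -0.01769833, -0.05683755]), 'grasp_force': 0.0, 'gripper_width': 0.9999572619901456}
top 50.47780032781938 campos [0.30156578 0.03458497 1.20725686]
dish_a [ 5.869e-01 -2.054e-01 -1.000e-04] 0.85 [424. 213.]
dish_a [ 0.4945 -0.1365 -0.0006] 0.82 [395. 250.]
dish_a [ 0.309  -0.1564  0.0028] 0.72 [404. 329.]
dish_a [ 0.4035 -0.2107 -0.0036] 0.62 [426. 289.]
dish_a [ 0.2714 -0.2432 -0.0032] 0.57 [441. 346.]
dish_low [0.502  0.1207 0.0481] 0.65 [287. 240.]
dish_low [ 0.5411  0.4085 -0.0027] 0.39 
[... 1119 characters left out ...]
]
dish_low [ 0.7686 -0.1669  0.0034] 0.55 [269. 207.]
pin_knob [0.488  0.226  0.1131] 0.53 [278. 281.]
station [0.5086 0.1187 0.0524] 0.87 [301. 275.]
station [ 4.080e-01 -2.156e-01  3.000e-04] 0.62 [412. 234.]
feeder [ 0.5848  0.1456 -0.0018] 0.55 [260. 295.]
full_top [0.6012 0.2187 0.064 ] 0.65 [227. 284.]
full_top [ 0.7695 -0.1672  0.0027] 0.28 [269. 207.]
objective_tin [ 0.4288 -0.3175  0.0037] 0.92 [418. 212.]
beaker [ 0.6119 -0.3248 -0.    ] 0.75 [352. 197.]
wash_bottle [ 7.689e-01 -1.660e-01  3.000e-04] 0.8 [269. 208.]
wash_bottle [0.489  0.2256 0.1112] 0.5 [278. 282.]
slide_box [ 5.415e-01  4.123e-01 -3.000e-04] 0.66 [184. 396.]
marker [3.693e-01 2.955e-01 3.000e-04] 0.79 [322. 386.]
```

Run:
```python
import cv2
a=cv2.imread('pics/top0.png')[110:370,150:500]
cv2.imwrite('pics/crop0.png',cv2.resize(a,None,fx=2.2,fy=2.2,interpolation=cv2.INTER_CUBIC))
```

```text
(no output)
```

View pics/crop0.png

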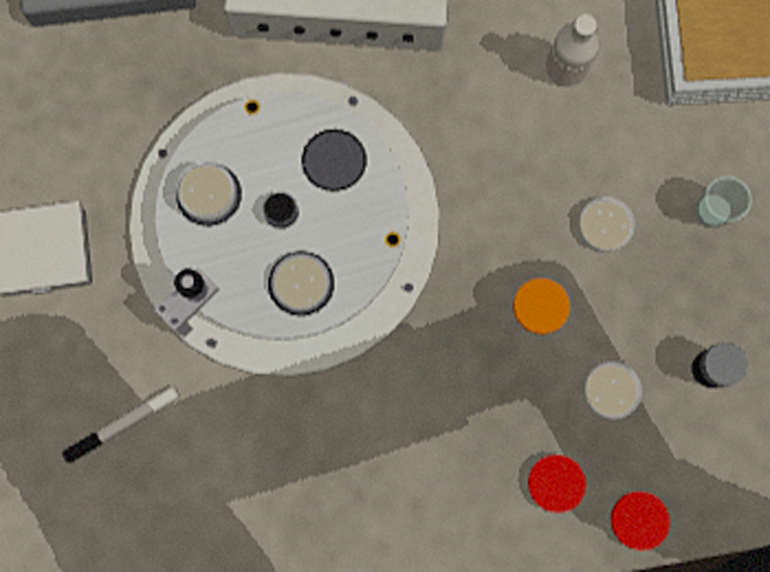

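View pics/side0.png

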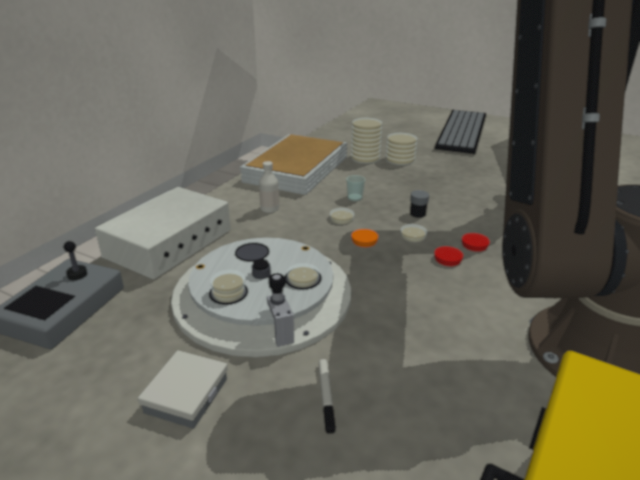

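Look-alikes (top picture): straw dishes at (425,212) and (429,287) are the wanted ones. Orange (397,249) and red (403,329), (441,346) are decoys. The straw dish at (287,240) is dish_low, the straw pile at (244,195) is full_*. The knob is at (235,239). Now I'll get precise centres.

```bash
cat >> h.py <<'E'
def fit(p,c,zt,r=0.03,tol=0.006,search=0.02):
    """centre of a flat round top of radius r near c at height zt, from the depth cloud"""
    P=cloud(p); m=(p['range_z']>0)&(abs(P[...,2]-zt)<tol)&(np.hypot(P[...,0]-c[0],P[...,1]-c[1])<r+search)
    Q=P[m]; 
    if len(Q)<10: return None
    (x,y),R=cv2.minEnclosingCircle(Q[:,:2].astype(np.float32))
    return np.round([x,y,R,np.median(Q[:,2]),len(Q),*Q[:,:2].mean(0)],4)
E
python3 - <<'E'
from h import *
for n in('top','side'):
    p=dict(np.load(n+'0.npz')); print(n)
    P=cloud(p)
    for nm,c,z,r in [('d1',(.586,-.204),.015,.03),('d2',(.406,-.212),.015,.03),('low',(.502,.12),.065,.03),('knob',(.489,.227),.123,.012),('hub',(.583,.145),.074,.018),('full',(.602,.222),.08,.03),('disc',(.583,.145),.05,.135)]:
        print(nm,fit(p,c,z,r,.005,.015))
    print('bench z',np.median(P[300:400,260:330,2][p['range_z'][300:400,260:330]>0]))
E
```

```text
top
d1 [ 5.856e-01 -2.068e-01  3.080e-02  1.500e-02  4.730e+02  5.855e-01
 -2.063e-01]
d2 [ 4.049e-01 -2.115e-01  3.050e-02  1.510e-02  5.120e+02  4.047e-01
 -2.113e-01]
low [5.041e-01 1.213e-01 3.050e-02 6.520e-02 5.270e+02 5.039e-01 1.208e-01]
knob [4.906e-01 2.267e-01 1.470e-02 1.230e-01 1.240e+02 4.900e-01 2.272e-01]
hub [5.787e-01 1.448e-01 1.720e-02 7.420e-02 1.460e+02 5.795e-01 1.453e-01]
full [5.972e-01 2.233e-01 3.050e-02 8.040e-02 5.240e+02 5.966e-01 2.229e-01]
disc [5.803e-01 1.457e-01 1.356e-01 5.040e-02 8.264e+03 5.830e-01 1.385e-01]
bench z 0.0004246866980221775
side
d1 [ 5.831e-01 -2.072e-01  3.190e-02  1.400e-02  2.570e+02  5.822e-01
 -2.044e-01]
d2 [ 4.027e-01 -2.097e-01  3.140e-02  1.390e-02  3.100e+02  4.020e-01
 -2.082e-01]
low [5.033e-01 1.212e-01 3.180e-02 6.410e-02 5.360e+02 5.015e-01 1.235e-01]
knob [4.897e-01 2.276e-01 1.490e-02 1.218e-01 1.490e+02 4.878e-01 2.300e-01]
hub [5.784e-01 1.443e-01 1.800e-02 7.280e-02 1.440e+02 5.780e-01 1.470e-01]
full [5.965e-01 2.237e-01 3.260e-02 7.900e-02 5.920e+02 5.944e-01 2.252e-01]
disc [5.811e-01 1.456e-01 1.381e-01 4.930e-02 6.950e+03 5.774e-01 1.537e-01]
bench z 0.009436184587070484
```

carry_out(
  commands=[
    [1,0,0,0,0,0,-8.556],
    [1,0,0,0,0,0,-8.556],
    [1,0,0,0,0,0,-8.556],
    [1,0,0,0,0,0,-8.556],
    [1,0,0,0,0,0,-8.556],
    [1,0,0,0,0,0,-8.556],
    [1,0,0,0,0,0,-8.556],
    [1,0,0,0,0,0,-8.556],
    [1,0,0,0,0,0,-8.556],
    [1,-0.037,-0.021,0,0,0,0],
    [1,-0.037,-0.021,0,0,0,0],
    [1,-0.037,-0.021,0,0,0,0],
    [1,-0.037,-0.021,0,0,0,0],
    [1,-0.037,-0.021,0,0,0,0],
    [1,-0.037,-0.021,0,0,0,0],
    [1,-0.037,-0.021,0,0,0,0],
    [1,-0.037,-0.021,0,0,0,0],
    [1,-0.037,-0.021,0,0,0,0],
    [1,-0.037,-0.021,0,0,0,0],
  ],
  grip_force=10,
)

```text
clock: 3.1
ee_pos: [0.3623, -0.2862, 0.244]
eef_rot: [-179.9, -0.0, -90.0]
contact_force: [0.6, -1.2, -0.8]
gripper_width: 0.998
grasp_force: 0.0
```

carry_out(
  commands=[
    [1,-0.0376,-0.0211,0,0,0,0],
    [1,-0.0376,-0.0211,0,0,0,0],
    [1,0,0,0,0,0,0],
    [1,0,0,0.04,0,0,0],
    [1,0,0,0.04,0,0,0],
    [1,0,0,0.04,0,0,0],
    [1,0,0,0.04,0,0,0],
    [1,0,0,0.02,0,0,0],
    [1,0,0,0,0,0,0],
    [1,0,0,0,0,0,0],
  ],
)

```text
clock: 4.1
ee_pos: [0.4042, -0.2128, 0.064]
eef_rot: [180.0, -0.0, -90.0]
contact_force: [0.2, 0.4, 1.0]
gripper_width: 1.001
grasp_force: 0.0
```

carry_out(
  commands=[
    [1,-0.0015,0,0.02,0,0,0],
    [1,0,0,0.014,0,0,0],
    [1,0,0,0.009,0,0,0],
    [1,0,0,0,0,0,0],
    [1,0,0,0,0,0,0],
    [0.6,0,0,0,0,0,0],
    [0.6,0,0,0,0,0,0],
    [0.6,0,0,0,0,0,0],
    [0.6,0,0,0,0,0,0],
    [0.6,0,0,0,0,0,0],
    [0.6,0,0,0,0,0,0],
  ],
)

```text
clock: 5.2
ee_pos: [0.4042, -0.211, 0.0208]
eef_rot: [-180.0, -0.0, -90.0]
contact_force: [-1.6, 0.7, 3.7]
gripper_width: 0.682
grasp_force: 10.0
```

carry_out(
  commands=[
    [0.6,0,0,-0.01,0,0,0],
    [0.6,0,0,-0.03,0,0,0],
    [0.6,0,0,-0.04,0,0,0],
    [0.6,0,0,-0.04,0,0,0],
    [0.6,0,0,-0.04,0,0,0],
    [0.6,-0.016,-0.005,0,0,0,0],
    [0.6,-0.03,-0.009,0,0,0,0],
    [0.6,-0.03,-0.009,0,0,0,0],
    [0.6,-0.03,-0.009,0,0,0,0],
    [0.6,-0.03,-0.009,0,0,0,0],
    [0.6,-0.03,-0.009,0,0,0,0],
    [0.6,-0.03,-0.009,0,0,0,0],
    [0.6,-0.03,-0.009,0,0,0,0],
    [0.6,-0.03,-0.009,0,0,0,0],
    [0.6,-0.03,-0.009,0,0,0,0],
    [0.6,-0.03,-0.009,0,0,0,0],
    [0.6,-0.016,-0.0048,0,0,0,0],
    [0.6,0,0,0,0,0,0],
    [0.6,0,0,0,0,0,0],
  ],
)

```text
clock: 7.1
ee_pos: [0.5032, 0.1207, 0.1805]
eef_rot: [180.0, -0.0, -90.0]
contact_force: [0.5, 0.1, -2.2]
gripper_width: 0.68
grasp_force: 10.0
```

Run:
```python
from h import *
p=robot.snapshot('side'); o=robot.observe(); print(o['ee_pos'],o['gripper_width'],o['grasp_force'])
u,v=map(int,proj(p,o['ee_pos'])); 
cv2.imwrite('pics/hold1.png',cv2.resize(p['img'][150:390,150:470,::-1],None,fx=2,fy=2))
```

```text
[0.50317971 0.12025587 0.1805503 ] 0.6768018111863348 9.999901503324509
```

View pics/hold1.png

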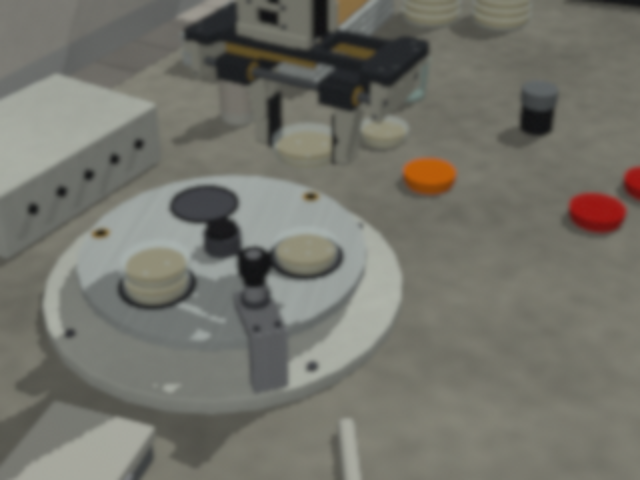

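The dish hangs level between the pads, at about crop (305,140), over the station side. Lowering it.

carry_out(
  commands=[
    [0.6,-0.0008,-0.0006,0.03,0,0,0],
    [0.6,0,0,0.03,0,0,0],
    [0.6,0,0,0.02,0,0,0],
    [0.6,0,0,0.008,0,0,0],
    [0.6,0,0,0.003,0,0,0],
    [0.6,0,0,0,0,0,0],
    [0.6,0,0,0,0,0,0],
    [0.6,0,0,0.001,0,0,0],
    [0.6,0,0,0.001,0,0,0],
    [0.6,0,0,0.001,0,0,0],
    [0.6,0,0,0,0,0,0],
  ],
)

```text
clock: 8.25
ee_pos: [0.5043, 0.1218, 0.0865]
eef_rot: [180.0, 0.0, -90.0]
contact_force: [0.2, 0.1, -0.6]
gripper_width: 0.681
grasp_force: 10.0
```

carry_out(
  commands=[
    [0.6,0,0,0.0007,0,0,0],
    [0.6,0,0,0,0,0,0],
    [0.71,0,0,0,0,0,0],
    [0.74,0,0,0,0,0,0],
    [0.8,0,0,0,0,0,0],
    [0.8,0,0,0,0,0,0],
    [0.8,0,0,0,0,0,0],
    [0.8,0,0,-0.02,0,0,0],
    [0.8,0,0,-0.04,0,0,0],
    [0.8,0,0,-0.04,0,0,0],
    [1,0.04,0,0,0,0,0],
    [1,0.04,0,0,0,0,0],
    [1,0.04,0,0,0,0,0],
    [1,0,0,0,0,0,0],
  ],
)

```text
clock: 9.65
ee_pos: [0.5036, -0.0015, 0.1859]
eef_rot: [180.0, -0.0, -90.2]
contact_force: [0.1, 0.1, 0.8]
gripper_width: 0.998
grasp_force: 0.0
```

Run:
```python
from h import *
print(robot.observe()['ee_pos'])
for n in('top','side'):
    p=robot.snapshot(n)
    print(n,'stack',fit(p,(.504,.121),.08,.03,.005,.02),'d1',fit(p,(.5855,-.207),.015,.03,.005,.015),'knob',fit(p,(.49,.227),.123,.012,.005,.015),'low',fit(p,(.504,.121),.065,.03,.004,.015))
```

```text
[ 0.50363019 -0.00146709  0.18594079]
top stack [4.950e-01 1.178e-01 2.850e-02 8.020e-02 2.310e+02 4.896e-01 1.152e-01] d1 [ 5.849e-01 -2.075e-01  3.080e-02  1.520e-02  4.670e+02  5.853e-01
 -2.066e-01] knob None low [ 0.4941  0.1141  0.0272  0.0632 14.      0.4846  0.1096]
side stack [5.026e-01 1.209e-01 3.240e-02 7.900e-02 5.290e+02 5.009e-01 1.232e-01] d1 [ 5.841e-01 -2.072e-01  3.260e-02  1.390e-02  2.610e+02  5.821e-01
 -2.041e-01] knob [4.891e-01 2.289e-01 1.410e-02 1.217e-01 1.490e+02 4.879e-01 2.301e-01] low [5.025e-01 1.228e-01 3.010e-02 6.400e-02 1.280e+02 4.936e-01 1.400e-01]
```

carry_out(
  commands=[
    [1,0.034,-0.0136,0,0,0,0],
    [1,0.034,-0.0136,0,0,0,0],
    [1,0.034,-0.0136,0,0,0,0],
    [1,0.034,-0.0136,0,0,0,0],
    [1,0.034,-0.0136,0,0,0,0],
    [1,0.034,-0.0136,0,0,0,0],
    [1,0,0,0.02,0,0,0],
    [1,0,0,0.04,0,0,0],
    [1,0,0,0.04,0,0,0],
    [1,0,0,0.02,0,0,0],
    [1,0,0,0,0,0,0],
    [1,0,0,0,0,0,0],
  ],
)

```text
clock: 10.95
ee_pos: [0.5867, -0.2015, 0.0661]
eef_rot: [180.0, -0.0, -89.9]
contact_force: [-0.2, 0.9, -0.1]
gripper_width: 1.002
grasp_force: 0.0
```

Correct by dx −1.2 mm, dy −5 mm, and down 45 mm.

carry_out(
  commands=[
    [1,0.005,0.0012,0.01,0,0,0],
    [1,0,0,0.015,0,0,0],
    [1,0,0,0.013,0,0,0],
    [1,0,0,0.007,0,0,0],
    [1,0,0,0,0,0,0],
    [1,0,0,0,0,0,0],
    [0.6,0,0,0,0,0,0],
    [0.6,0,0,0,0,0,0],
    [0.6,0,0,0,0,0,0],
    [0.6,0,0,0,0,0,0],
    [0.6,0,0,0,0,0,0],
    [0.6,0,0,0,0,0,0],
  ],
)

```text
clock: 12.15
ee_pos: [0.585, -0.2072, 0.0211]
eef_rot: [-180.0, -0.0, -90.0]
contact_force: [-0.1, 1.1, 3.3]
gripper_width: 0.679
grasp_force: 10.0
```

carry_out(
  commands=[
    [0.6,0,0,-0.01,0,0,0],
    [0.6,0,0,-0.03,0,0,0],
    [0.6,0,0,-0.04,0,0,0],
    [0.6,0,0,-0.04,0,0,0],
    [0.6,0,0,-0.04,0,0,0],
    [0.6,-0.0142,0.0035,0,0,0,0],
    [0.6,-0.03,0.0074,0,0,0,0],
    [0.6,-0.03,0.0074,0,0,0,0],
    [0.6,-0.03,0.0074,0,0,0,0],
    [0.6,-0.03,0.0074,0,0,0,0],
    [0.6,-0.03,0.0074,0,0,0,0],
    [0.6,-0.03,0.0074,0,0,0,0],
    [0.6,-0.03,0.0074,0,0,0,0],
    [0.6,-0.03,0.0074,0,0,0,0],
    [0.6,-0.03,0.0074,0,0,0,0],
    [0.6,-0.03,0.0074,0,0,0,0],
    [0.6,-0.0143,0.0035,0,0,0,0],
    [0.6,0,0,0,0,0,0],
    [0.6,0,0,0,0,0,0],
  ],
)

```text
clock: 14.05
ee_pos: [0.5036, 0.1212, 0.1809]
eef_rot: [180.0, -0.0, -90.0]
contact_force: [0.6, -0.4, -0.4]
gripper_width: 0.68
grasp_force: 10.0
```

Target TCP z is 0.1011, which is 80 mm down; stop 1.5 mm short, then creep.

carry_out(
  commands=[
    [0.6,-0.0003,-0.0003,0.03,0,0,0],
    [0.6,0,0,0.025,0,0,0],
    [0.6,0,0,0.015,0,0,0],
    [0.6,0,0,0.006,0,0,0],
    [0.6,0,0,0.002,0,0,0],
    [0.6,0,0,0,0,0,0],
    [0.6,0,0,0.001,0,0,0],
    [0.6,0,0,0,0,0,0],
    [0.6,0,0,0,0,0,0],
  ],
)

```text
clock: 14.95
ee_pos: [0.5043, 0.1217, 0.1024]
eef_rot: [-180.0, 0.0, -90.0]
contact_force: [-0.2, -0.3, -0.3]
gripper_width: 0.678
grasp_force: 10.0
```

carry_out(
  commands=[
    [0.6,0,0,0.0006,0,0,0],
    [0.6,0,0,0.0005,0,0,0],
    [0.6,0,0,0,0,0,0],
    [0.71,0,0,0,0,0,0],
    [0.74,0,0,0,0,0,0],
    [0.8,0,0,0,0,0,0],
    [0.8,0,0,0,0,0,0],
    [0.8,0,0,0,0,0,0],
    [0.8,0,0,-0.02,0,0,0],
    [0.8,0,0,-0.04,0,0,0],
    [0.8,0,0,-0.04,0,0,0],
    [0.8,0.04,0,0,0,0,0],
    [0.8,0.04,0,0,0,0,0],
    [0.8,0.04,0,0,0,0,0],
    [0.8,0.04,0,0,0,0,0],
    [0.8,0.04,0,0,0,0,0],
    [0.8,0,0,0,0,0,0],
  ],
)

```text
clock: 16.65
ee_pos: [0.5034, -0.0819, 0.2006]
eef_rot: [180.0, -0.0, -90.2]
contact_force: [-0.0, -0.6, 0.3]
gripper_width: 0.798
grasp_force: 0.0
```

Run:
```python
from h import *
print(robot.observe()['ee_pos'])
for n in('top','side'):
    p=robot.snapshot(n); save(p,n+'1')
    print(n,'stack',fit(p,(.504,.121),.095,.03,.005,.02),'knob',fit(p,(.49,.227),.123,.012,.005,.015),'full',fit(p,(.597,.223),.08,.03,.005,.015))
cv2.imwrite('pics/stack.png',cv2.resize(p['img'][200:360,160:400,::-1],None,fx=3,fy=3,interpolation=2))
```

```text
[ 0.5034415  -0.08185682  0.20064401]
top stack None knob None full None
side stack [5.016e-01 1.213e-01 3.200e-02 9.390e-02 5.320e+02 5.004e-01 1.241e-01] knob [4.883e-01 2.289e-01 1.430e-02 1.218e-01 1.470e+02 4.877e-01 2.302e-01] full [5.954e-01 2.230e-01 3.240e-02 7.900e-02 5.930e+02 5.943e-01 2.251e-01]
```

View pics/stack.png

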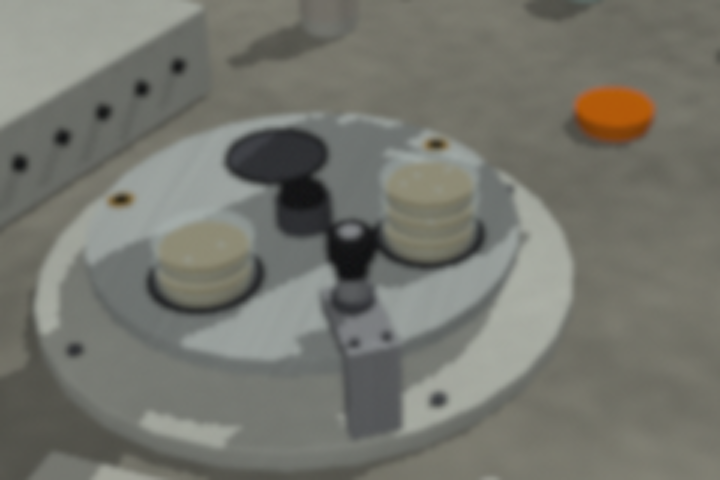

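The stack of three at crop (430,210) is straight and level. The knob is at (350,240), seated. Going to the knob now.

carry_out(
  commands=[
    [0.8,-0.0209,0.0009,0,0,0,0],
    [0.8,-0.0309,0.0014,0,0,0,0],
    [0.8,-0.0309,0.0014,0,0,0,0],
    [0.8,-0.0309,0.0014,0,0,0,0],
    [0.8,-0.0309,0.0014,0,0,0,0],
    [0.8,-0.0309,0.0014,0,0,0,0],
    [0.8,-0.0309,0.0014,0,0,0,0],
    [0.8,-0.0309,0.0014,0,0,0,0],
    [0.8,-0.0309,0.0014,0,0,0,0],
    [0.8,-0.0309,0.0014,0,0,0,0],
    [0.8,-0.01,0,0,0,0,0],
    [0.8,0,0,0,0,0,0],
    [0.8,0,0,0.02,0,0,0],
    [0.8,0,0,0.02,0,0,0],
    [0.8,0,0,0,0,0,0],
    [0.8,0,0,0,0,0,0],
  ],
)

```text
clock: 18.35
ee_pos: [0.4905, 0.2302, 0.1611]
eef_rot: [180.0, -0.0, -90.0]
contact_force: [0.4, 0.8, 0.3]
gripper_width: 0.799
grasp_force: 0.0
```

carry_out(
  commands=[
    [0.8,0.003,0.0005,0.016,0,0,0],
    [0.8,0,0,0.016,0,0,0],
    [0.8,0,0,0.01,0,0,0],
    [0.8,0,0,0.004,0,0,0],
    [0.8,0,0,0,0,0,0],
    [0.5,0,0,0,0,0,0],
    [0.4,0,0,0,0,0,0],
    [0.2,0,0,0,0,0,0],
    [0.2,0,0,0,0,0,0],
    [0.2,0,0,0,0,0,0],
    [0.2,0,0,0,0,0,0],
    [0.2,0,0,0,0,0,0],
    [0.2,0,0,0,0,0,0],
    [0.2,0,0,0,0,0,0],
    [0.2,0,0,0,0,0,0],
  ],
  grip_force=40,
)

```text
clock: 19.85
ee_pos: [0.4916, 0.2278, 0.1151]
eef_rot: [-179.9, 0.0, -90.0]
contact_force: [7.8, -1.7, -4.2]
gripper_width: 0.305
grasp_force: 40.0
```

Gripped, with about 8 N sideways in x. Ease the command that way and lift slowly.

carry_out(
  commands=[
    [0.2,0,-0.0012,0,0,0,0],
    [0.2,0,0,-0.002,0,0,0],
    [0.2,0,0,-0.002,0,0,0],
    [0.2,0,0,-0.002,0,0,0],
    [0.2,0,0,-0.002,0,0,0],
    [0.2,0,0,-0.002,0,0,0],
    [0.2,0,0,0,0,0,0],
    [0.2,0,0,0,0,0,0],
  ],
)

```text
clock: 20.65
ee_pos: [0.4916, 0.2277, 0.1239]
eef_rot: [-180.0, 0.0, -90.0]
contact_force: [7.7, 0.6, -11.5]
gripper_width: 0.303
grasp_force: 40.0
```

carry_out(
  commands=[
    [0.2,0,0,-0.002,0,0,0],
    [0.2,0,0,-0.002,0,0,0],
    [0.2,0,0,-0.001,0,0,0],
    [0.2,0,0,-0.001,0,0,0],
    [0.2,0,0,0,0,0,0],
    [0.2,0,0,0,0,0,0],
    [0.2,0,0,0,0,0,0],
  ],
)

```text
clock: 21.35
ee_pos: [0.4915, 0.2277, 0.1292]
eef_rot: [180.0, -0.0, -90.0]
contact_force: [10.7, 0.1, -17.3]
gripper_width: 0.3
grasp_force: 40.0
```

Run:
```python
from h import *
o=robot.observe(); print(o['ee_pos'],o['contact_force'])
p=robot.snapshot('side'); print('stack',fit(p,(.504,.121),.095,.03,.005,.02),'full',fit(p,(.597,.223),.08,.03,.005,.015))
for r in robot.tip_of('pin_knob',p): print(r['location'],r['confidence'])
cv2.imwrite('pics/knob.png',cv2.resize(p['img'][190:370,160:400,::-1],None,fx=3,fy=3,interpolation=2))
```

```text
[0.49154806 0.22767909 0.12916691] [ 10.6892436    0.14046599 -17.32261512]
stack [4.963e-01 1.305e-01 2.190e-02 9.400e-02 7.700e+01 4.937e-01 1.381e-01] full [5.956e-01 2.215e-01 3.190e-02 7.900e-02 5.900e+02 5.944e-01 2.249e-01]
[0.4881, 0.226, 0.1262] 0.58
```

View pics/knob.png

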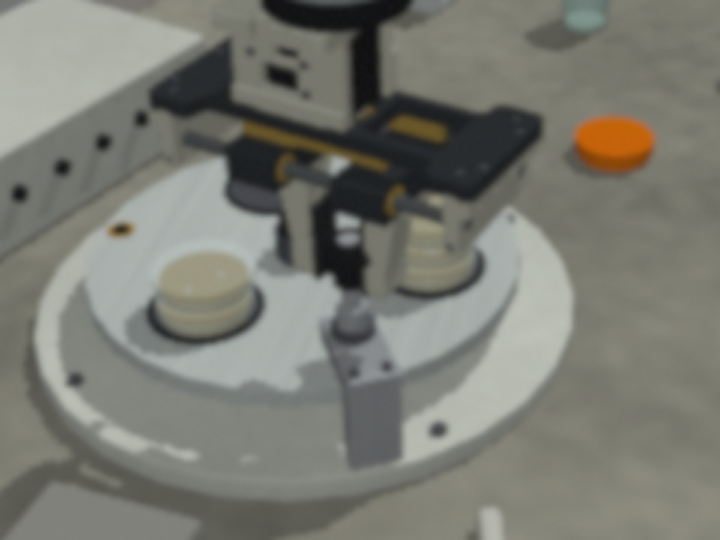

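The knob is held at crop (345,255), clearly above its sleeve. The network puts it at z 126, up 13 mm, and the force is past the spring's stop value. The pile and the disc are unmoved.

```bash
python3 -c "
from station import robot
print(robot.observe()['contact_force'],robot.sign_off())"
```

```text
the job is handed in; nothing more can be done
[  9.01721865   0.37634476 -17.68589467] None
```

Both bench dishes are stacked square and level on the front-station dish. The gripper is still holding the index pin's knob at its upper stop: about 14 mm of tool lift, 17 N pull. The job is handed in, but the hand-in call returned no verdict.

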